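# Index the bottle carousel to its next stop

### The arm

A 6-joint arm with a two-finger parallel gripper is mounted at the origin on a cart in front of the work surface, level with it; the furniture and walls round the work are solid. World frame = base frame: x ahead of the robot, y to its left, z up, the work surface at z = 0. Lengths are in m, angles in rad, forces in N, time in s.
With the tool pointing down it reaches from about 0.325 to 0.775 m from the base axis. Payload 5.5 kg.
Tool frame: the origin (TCP) lies between the finger pads; the fingertips stand 8 mm ahead of it and the grasp point (between the pads) lies 11 mm behind it (tcp_to_tips is the distance from the TCP to the fingertips, in m); z points along the fingers, y is the direction in which the jaws open and shut (so a half turn about z gives the same grasp; the last joint's range is limited). The gripper opens to 88 mm and grips with 3 to 60 N. Pads are 20 mm wide; open, the fingers measure 115 mm over their backs; the gripper's body (75 mm by 178 mm) begins 61 mm behind the grasp point.
Start: joints at [1.228, 0.091, 1.231, -0, 1.82, -0.057], TCP at [0.169, 0.576, 0.231] pointing down, gripper open.
Joint ranges: [-2.87, 2.87], [-0.86, 2.18], [0.17, 2.46], [-1.51, 4.65], [0.06, 2.69], [-2.65, 2.65]. Speed limits (rad/s): [2.57, 2.57, 3.01, 3.14, 3.14, 3.14].

### API

Orientations are given as a unit quaternion [w, x, y, z].
In Python, from bench import * gives the robot as it stands. Calls block until the motion is done:
- move_to(position, orientation): joint-space move of the TCP to a pose.
- move_l(position, speed=0.15, orientation=None): straight line of the TCP; orientation=None keeps the orientation; speed is the mean speed in m/s.
- movej(angles): joint-space move.
- gripper_open() and close(): open the fingers fully, or close them until they stop; the grip force is fixed at half the most.
- hold(seconds).
- inverse_kinematics(position, orientation): joint angles nearest the present ones, or None.
- state(): the state.
- get_image(name): name is "side" or "top"; returns a dict with "frame" (420x560x3 uint8, blue, green, red), "depth" (420x560 float32, m along the optical axis (not along the pixel's ray), 0 where there is no reading), "camera_matrix" (3x3 intrinsics, pixels), "k1" (the pictures are not rectified: a ray, as slopes to the right and down, at radius r is drawn at 1 + k1 r^2 times it, then the intrinsics apply), "view" (4x4, takes a point from world to camera coordinates). Camera axes: x right, y up, looking along -z (the intrinsics and any distortion apply to the point x, -y, -z); pixel columns grow to the right and rows downward; lengths in m; the calibration is good to about 2 mm. A picture is of the moment at which its call begins.
A pose or a line that the arm cannot do raises IKError and nothing moves.
- job_done(): hands the job in, once; it reports no verdict.
The state is a dict: "time": time; "joint_pos": joint angles; "dq": joint speeds; "joint_torque": joint torques, N m; "ee_pos": TCP position; "ee_rot": TCP orientation; "ft_force": force on the tool from outside, world axes, zero at the start; "moment": the same for the moment, N m; "finger_gap": finger opening in m.
Only numpy, scipy, OpenCV 4.12 (cv2) and the standard library are available. Lean on these libraries where they do the work, as an engineer would, in place of code of your own. Each camera call takes 0.05 s, during which the arm holds its last target.

### The job

Two six-place bottle carousels stand on the bench, each with a small black reader block at its rim. Turn the one that holds the green-capped bottle by one stop (it has a black bar knob on top) so that the green-capped bottle clicks into its stop in front of that carousel's reader. Leave the other carousel, which holds only yellow-capped bottles, as it is.

Things in the scene. Friction and masses are not known exactly. Their poses are not given: they have to be found in the camera images.
- green_turntable (a joint): Turn (rad, counterclockwise from above) of the white 160 mm turntable with the green-capped bottle; 0 = that bottle exactly in front of the reader. Sprung stops every 60 deg; starts in the one near -1.047, so turn +1.047, counterclockwise. Leaving a stop takes up to 0.2 N m; released within 20 deg of a stop it snaps in. 4 bottles (30 mm wide, tops 99 mm above bench), fixed at 56 mm radius.
- green_knob (a point): Grip point of that turntable's knob, on the turning axis, 138 mm above the bench. Knob: black bar 54 mm long, 14 thick, 36 tall (118 to 154 mm above bench), above the bottles. Turns with it: x along the 54 mm, y across the 14 mm, z up; -x (white line on top) points over the green cap. Base fixed; black reader block, top 72 mm above bench, 105 mm from the axis, on the robot's side.
- yellow_turntable (a joint): Turn (rad) of the other, alike carousel, which holds only yellow-capped bottles; it starts in its stop near 0 and is to stay there.
- yellow_knob (a point): Grip point of the other carousel's knob, same shape and height (138 mm above the bench); not to be turned. Keep the arm and gripper clear of the fixed pipette stand full of pipettes, about 370 mm tall, at the back on the robot's right (x over 0.58 m, y from -0.10 to -0.36 m): do not sweep across it on the way.

How it is judged:
By the outcome, as a careful person would: the job done as asked, in the order asked, and still so for the second after the job is handed in, with the robot touching nothing.
It also fails if it takes over 32 s, if anything falls off the work surface, if the arm or the gripper's body presses on something with over 40 N, if the wrist force passes 120 N, or if a joint passes its speed limit or range.

## Working session

There is one attempt and no reset: what is moved stays moved. The work goes in short steps, each a Python script; the robot and the scene stay as the last script left them, time stands still between calls to the robot, and variables do not carry over. Pictures are saved under pics/ and viewed, and the job is handed in when it is done.

```bash
mkdir -p pics; python3 - <<'E'
from bench import *
import cv2,pickle
for n in("side","top"):
    d=get_image(n); cv2.imwrite(f"pics/{n}0.png",d["frame"]); pickle.dump(d,open(f"{n}0.pkl","wb"))
    print(n,d["camera_matrix"],d["k1"],d["view"])
print(state())
E
```

```text
side [[439.62075339   0.         273.42384411]
 [  0.         439.62075339 209.31562492]
 [  0.           0.           1.        ]] -0.06739313284174643 [[ 0.87493667 -0.48422313 -0.00371283 -0.38498756]
 [ 0.24616016  0.43815475  0.86453779 -0.29256957]
 [-0.41700241 -0.75732976  0.5025541  -0.60828056]
 [ 0.          0.          0.          1.        ]]
top [[466.00246239   0.         277.98327535]
 [  0.         466.00246239 215.13845637]
 [  0.           0.           1.        ]] 0.01582287123663594 [[ 0.00380306 -0.99961055 -0.02764577  0.15437211]
 [ 0.99639069  0.0014435   0.08487354 -0.5419264 ]
 [-0.08480058 -0.02786876  0.99600813 -0.93009708]
 [ 0.          0.          0.          1.        ]]
{'time': 0.1, 'joint_pos': array([ 1.22830504e+00,  9.17769073e-02,  1.23174754e+00,  4.24519903e-05,
        1.81981574e+00, -5.67341197e-02]), 'dq': array([-1.79195758e-03, -2.32350106e-03, -2.15603895e-03, -2.79922130e-04,
       -4.09920665e-05, -4.53307592e-04]), 'joint_torque': array([ 1.91135987e-03, -4.47856629e+01, -4.07570708e+01,  6.99351984e-02,
        2.84770079e-02, -9.51909988e-05]), 'ee_pos': array([0.16905303, 0.57542777, 0.22963406]), 'ee_rot': array([-1.93425368e-04,  1.42387738e-01,  9.89810572e-01, -8.52332422e-04]), 'ft_force': array([-0.03098565,  0.15790658, -0.42606742]), 'moment': array([ 0.00468777, -0.00298161,  0.01857259]), 'finger_gap': 0.08770657354664337}
```

```bash
ls -la; ls pics
```

```text
total 3236
drwxr-xr-x  3 agent agent    4096 Dec  6 05:04 .
drwxr-xr-x 23 root  root     4096 Dec  6 05:04 ..
drwxr-xr-x  2 agent agent    4096 Dec  6 05:04 pics
-rw-r--r--  1 agent agent 1647003 Dec  6 05:04 side0.pkl
-rw-r--r--  1 agent agent 1647003 Dec  6 05:04 top0.pkl
side0.png
top0.png
```

View pics/top0.png

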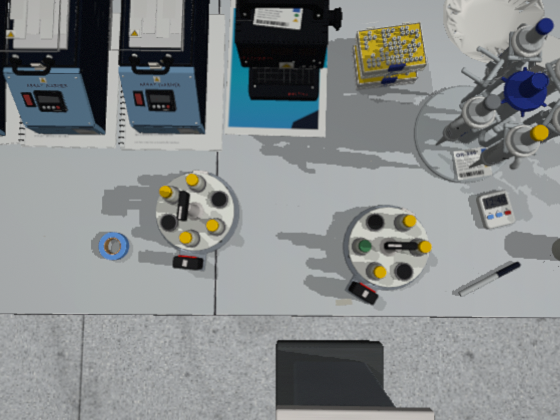

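View pics/side0.png

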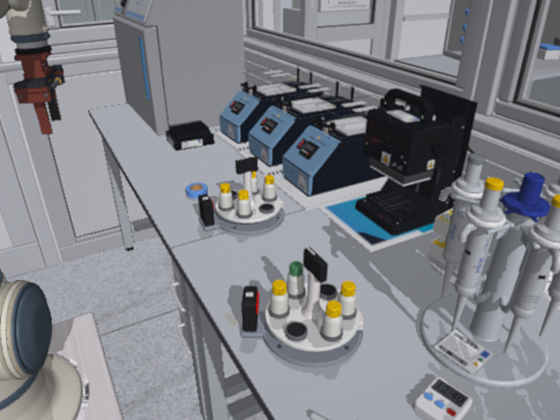

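```bash
cat > h.py <<'E'
import numpy as np,cv2,pickle
def world(d,u,v,depth=None,z=None):
    K=d["camera_matrix"]; p=cv2.undistortPoints(np.array([[[u,v]]],float),K,np.array([d["k1"],0,0,0,0.]))[0,0] 
    # model forward: drawn = r(1+k1 r^2)
    V=d["view"];R=V[:3,:3];t=V[:3,3]
    ray=R.T@np.array([p[0],-p[1],-1]);o=-R.T@t
    if z is not None: return o+ray*(z-o[2])/ray[2]
    return o+ray*depth
def pix(d,P):
    V=d["view"];c=V[:3,:3]@P+V[:3,3];x,y=c[0]/-c[2],-c[1]/-c[2];s=1+d["k1"]*(x*x+y*y);K=d["camera_matrix"]
    return K[0,0]*x*s+K[0,2],K[1,1]*y*s+K[1,2]
E
python3 - <<'E'
from h import *
d=pickle.load(open("top0.pkl","rb"))
c=d["frame"][195:315,330:450];cv2.imwrite("pics/c1.png",cv2.resize(c,(600,600),interpolation=cv2.INTER_CUBIC))
s=pickle.load(open("side0.pkl","rb"))
c=s["frame"][240:360,240:370];cv2.imwrite("pics/c2.png",cv2.resize(c,(650,600),interpolation=cv2.INTER_CUBIC))
# points in top with z 0.14..0.165 near
D=d["depth"]
pts=[]
for v in range(225,270):
  for u in range(370,435):
    if D[v,u]>0:
      w=world(d,u,v,D[v,u])
      if w[2]>0.13: pts.append((*w,u,v))
pts=np.array(pts);print(len(pts),pts.mean(0),pts.min(0),pts.max(0))
E
```

```text
257 [ 4.77537023e-01 -6.33996883e-02  1.53267131e-01  4.01097276e+02
  2.45548638e+02] [ 4.71411706e-01 -9.12237842e-02  1.30802790e-01  3.85000000e+02
  2.42000000e+02] [ 4.84095314e-01 -3.87185137e-02  1.59061444e-01  4.17000000e+02
  2.49000000e+02]
```

View pics/c1.png

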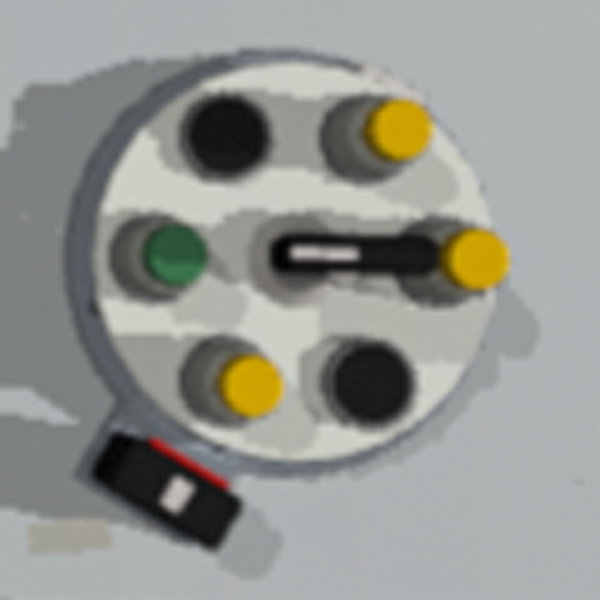

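View pics/c2.png

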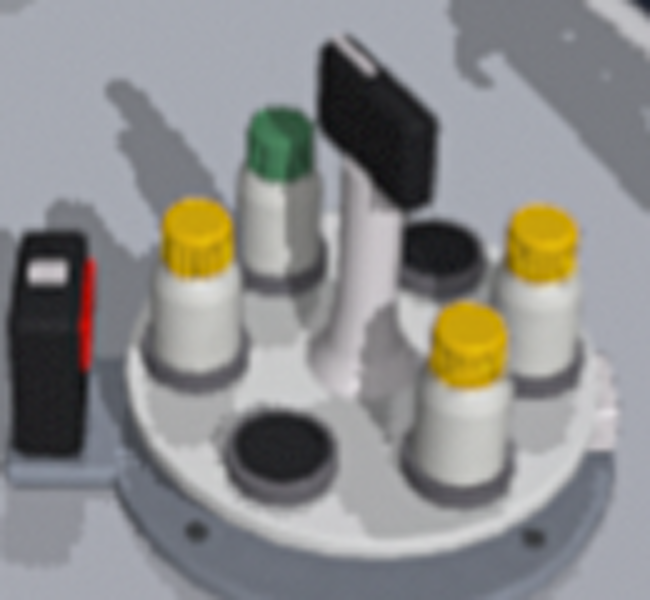

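```bash
python3 - <<'E'
from h import *
d=pickle.load(open("top0.pkl","rb"));s=pickle.load(open("side0.pkl","rb"))
f=lambda x,y,z:world(d,330+x/5-.4,195+y/5-.4,z=z)
a,b=f(273,252,.154),f(438,255,.154);print("knob ends",a,b,(a+b)/2,a-b)
g,y1,y2,y3=f(177,254,.099),f(252,386,.099),f(477,259,.099),f(402,129,.099)
for n in(g,y1,y2,y3):print("cap",n)
print("mid g-y2",(g+y2)/2,"mid y1-y3",(y1+y3)/2, np.degrees(np.arctan2(*(g-y2)[1::-1])))
# turntable rim fit at z~.045? reader top
r=f(172,490,.072);print("reader",r)
# side: knob top corners (crop x/5+240)
fs=lambda x,y,z:world(s,240+x/5-.4,240+y/5-.4,z=z)
print("side knob", fs(335,42,.154),fs(430,118,.154))
# depth-based knob orientation
D=d["depth"];p=[]
for v in range(225,270):
  for u in range(370,435):
    if D[v,u]>0:
      w=world(d,u,v,D[v,u])
      if w[2]>0.148:p.append(w)
p=np.array(p,np.float32);print(len(p),p.mean(0),cv2.minAreaRect(p[:,:2]*1000), cv2.fitLine(p[:,:2],cv2.DIST_L2,0,.01,.001).ravel())
E
```

```text
knob ends [ 0.47836714 -0.03398231  0.154     ] [ 0.47753644 -0.09112548  0.154     ] [ 0.47795179 -0.06255389  0.154     ] [0.00083069 0.05714317 0.        ]
cap [ 0.4786847  -0.00924395  0.099     ]
cap [ 0.42982162 -0.03634358  0.099     ]
cap [ 0.47724487 -0.12018221  0.099     ]
cap [ 0.52570675 -0.09353793  0.099     ]
mid g-y2 [ 0.47796478 -0.06471308  0.099     ] mid y1-y3 [ 0.47776419 -0.06494076  0.099     ] 89.256421117116
reader [ 0.38925579 -0.01046538  0.072     ]
side knob [ 0.47653072 -0.0438375   0.154     ] [ 0.48006935 -0.09136215  0.154     ]
242 [ 0.4775444  -0.06486147  0.15420465] ((477.65655517578125, -65.14181518554688), (12.343920707702637, 52.17049789428711), 0.20571576058864594) [ 0.00199874 -0.999998    0.47754428 -0.06486149]
```

```bash
cat > m.py <<'E'
from bench import *
import numpy as np
def q(yaw): # tool down, tool y at azimuth yaw (deg)
    a=np.radians(yaw); # 180deg about n, n at azimuth b: y-> 2b-90 = yaw
    b=(a+np.pi/2)/2; return [0,np.cos(b),np.sin(b),0]
def show(t):
    s=state();print(t,"t",round(s["time"],2),s["ee_pos"].round(4),s["ee_rot"].round(3),"q",s["joint_pos"].round(3),"F",s["ft_force"].round(1),"M",s["moment"].round(2),"gap",round(s["finger_gap"],4))
E
python3 - <<'E'
from m import *
import cv2
print(inverse_kinematics([.4777,-.0645,.235],q(-0.5)))
move_to([.4777,-.0645,.235],q(-0.5)); show("pre")
cv2.imwrite("pics/s1.png",get_image("side")["frame"])
E
```

```text
[-2.04803260e-01 -2.25305639e-01  1.52542649e+00 -4.44089210e-16
  1.84147180e+00 -1.96076613e-01]
pre t 2.62 [ 0.4779 -0.0639  0.235 ] [-0.     0.71   0.704  0.   ] q [-0.204 -0.225  1.525  0.     1.841 -0.196] F [-0.9  0.2  1.1] M [-0.07  0.04  0.01] gap 0.0876
```

View pics/s1.png

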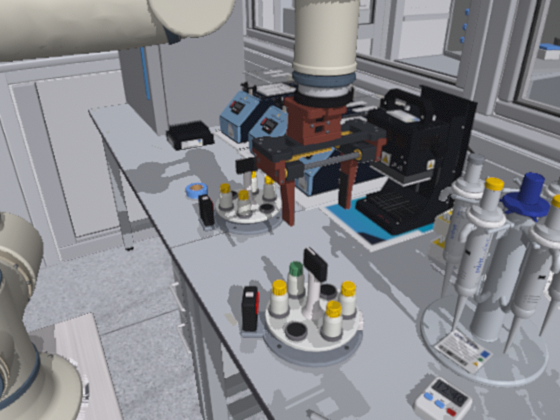

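The side view shows the open jaws above the knob (315,265), spread across the bar and clear of the pipettes. Next I descend and grip.

```bash
python3 - <<'E'
from m import *
import cv2
move_l([.4777,-.0645,.127],speed=.08); show("down")
close(); show("closed")
cv2.imwrite("pics/s2.png",get_image("side")["frame"])
E
```

```text
down t 4.17 [ 0.478  -0.0646  0.1277] [0.    0.71  0.704 0.   ] q [-0.205 -0.227  1.716 -0.     1.651 -0.196] F [ 0.5  0.6 -0.1] M [-0.01  0.06 -0.01] gap 0.088
closed t 5.28 [ 0.4781 -0.0645  0.1271] [0.    0.71  0.704 0.   ] q [-0.205 -0.226  1.717  0.     1.65  -0.196] F [ 2.9 -0.6 -1.1] M [-0.16 -0.49  0.03] gap 0.0172
```

View pics/s2.png

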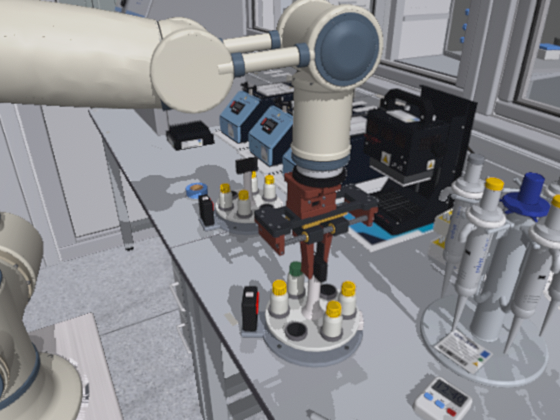

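Jaws are round the knob, with the pads on the bar (317,265). The gap reads 17.2 mm against the expected 14, so I'll recheck it before turning.

```bash
python3 - <<'E'
from m import *
hold(.2); show("closed")
E
```

```text
closed t 5.53 [ 0.4781 -0.0645  0.127 ] [0.    0.71  0.704 0.   ] q [-0.205 -0.226  1.717  0.     1.65  -0.196] F [ 3.9  0.2 -1.6] M [-0.11 -0.73 -0.04] gap 0.0174
```

```bash
python3 - <<'E'
from m import *
import cv2
j=state()["joint_pos"].copy(); j0=inverse_kinematics([.4777,-.0645,.127],q(-0.5))
for a in (15,30,45,60):
    k=np.array(j0); k[5]-=np.radians(a); movej(k); show(a)
cv2.imwrite("pics/s3.png",get_image("side")["frame"])
cv2.imwrite("pics/t3.png",get_image("top")["frame"])
E
```

```text
15 t 5.89 [ 0.4776 -0.0645  0.127 ] [-0.     0.614  0.789 -0.   ] q [-0.205 -0.226  1.717 -0.     1.651 -0.454] F [ 1.5  0.1 -0.6] M [-0.04 -0.37 -0.2 ] gap 0.0174
30 t 6.25 [ 0.4768 -0.064   0.1269] [-0.001  0.506  0.862 -0.   ] q [-2.050e-01 -2.270e-01  1.718e+00  1.000e-03  1.653e+00 -7.140e-01] F [-3.8  3.6  3. ] M [ 0.5   0.77 -0.17] gap 0.0175
45 t 6.61 [ 0.4762 -0.0643  0.1269] [-0.002  0.389  0.921 -0.001] q [-2.050e-01 -2.270e-01  1.718e+00 -1.000e-03  1.655e+00 -9.770e-01] F [-6.9  1.2  3.6] M [0.28 1.28 0.22] gap 0.0175
60 t 6.97 [ 0.4757 -0.0649  0.1269] [-0.002  0.265  0.964 -0.001] q [-0.205 -0.227  1.718 -0.002  1.655 -1.239] F [-8.3 -0.2  3.8] M [-0.07  1.61  0.16] gap 0.0174
```

View pics/s3.png

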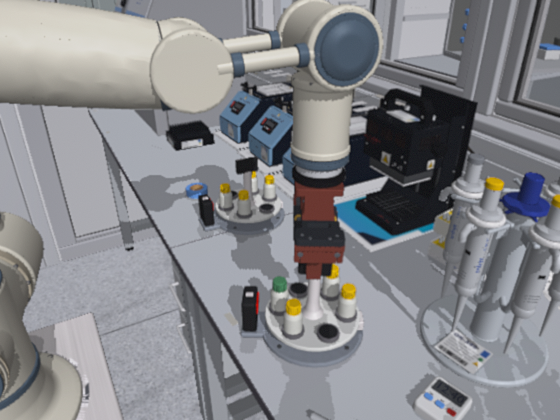

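View pics/t3.png

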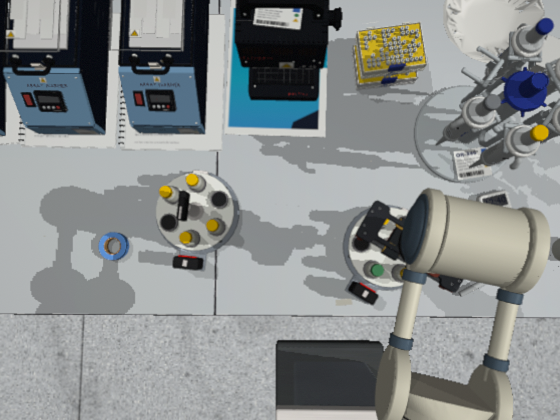

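The green cap is now at (376,270) in the top view, next to the reader (362,292). I'll release, rise and check.

```bash
python3 - <<'E'
from m import *
import cv2,pickle
from h import world
hold(.2);gripper_open(); show("open")
move_l([.4777,-.0645,.24],speed=.1); show("up")
k=state()["joint_pos"].copy(); k[0]+=.9; movej(k); hold(.3); show("away")
d=get_image("top"); pickle.dump(d,open("t4.pkl","wb"))
cv2.imwrite("pics/t4.png",d["frame"])
c=d["frame"][195:315,330:450];cv2.imwrite("pics/c4.png",cv2.resize(c,(600,600),interpolation=cv2.INTER_CUBIC))
E
```

```text
open t 8.43 [ 0.4777 -0.0645  0.127 ] [-0.     0.263  0.965 -0.   ] q [-0.205 -0.226  1.717 -0.     1.651 -1.243] F [ 0.4 -0.3  1.1] M [ 0.    0.03 -0.02] gap 0.0881
up t 9.71 [ 0.4775 -0.0644  0.2391] [-0.001  0.263  0.965 -0.   ] q [-0.205 -0.223  1.517  0.     1.85  -1.243] F [-0.7  1.1  0.1] M [-0.    0.03 -0.01] gap 0.088
away t 11.56 [0.3477 0.3335 0.2391] [-0.001 -0.182  0.983 -0.   ] q [ 0.694 -0.223  1.517 -0.     1.85  -1.243] F [ 0.6  0.  -0.3] M [ 0.03  0.   -0.05] gap 0.0879
```

View pics/t4.png

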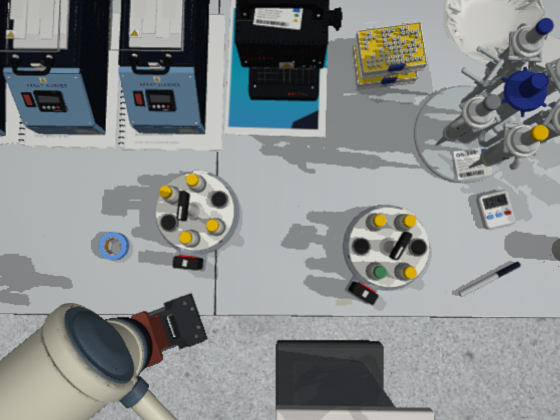

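View pics/c4.png

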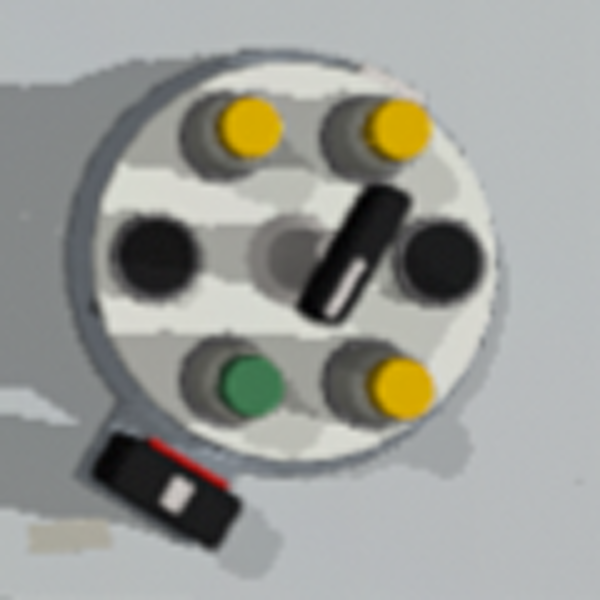

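The green cap is now at crop (252,386), exactly where the yellow cap in front of the reader was before, so the turntable is seated one stop further on. The yellow carousel looks unchanged, and the gripper is clear of everything.

```bash
python3 - <<'E'
from bench import *
import pickle,numpy as np
a=pickle.load(open("top0.pkl","rb"))["frame"];b=pickle.load(open("t4.pkl","rb"))["frame"]
print("yellow diff",np.abs(a[165:275,150:245].astype(int)-b[165:275,150:245]).mean())
job_done()
E
```

```text
yellow diff 6.937703349282296
the job is handed in; nothing more can be done
```

```bash
python3 - <<'E'
import pickle,numpy as np,cv2
a=pickle.load(open("top0.pkl","rb"))["frame"];b=pickle.load(open("t4.pkl","rb"))["frame"]
cv2.imwrite("pics/y.png",cv2.resize(np.hstack([a[165:275,150:245],b[165:275,150:245]]),None,fx=4,fy=4))
E
```

```text
(no output)
```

View pics/y.png

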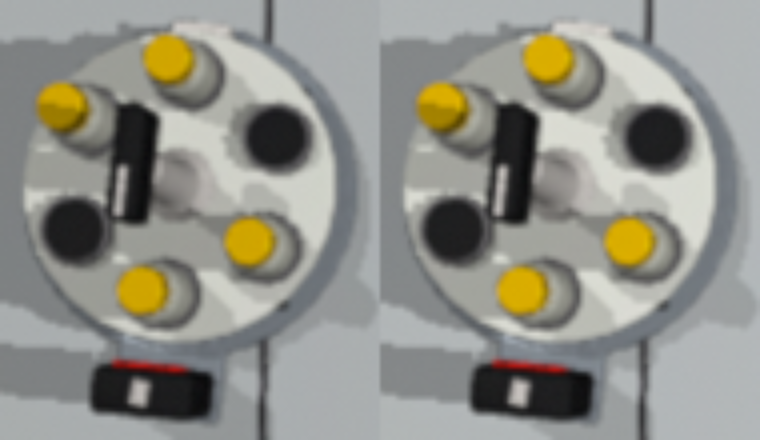

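I gripped the green carousel's knob from above, turned it 60° counterclockwise, released it and backed the arm clear. I then handed the job in at about 11.6 s on the robot's clock.

**Green carousel:** the last top picture shows the green cap in front of the reader. It sits at the same pixel where a yellow cap had stood in that stop before the turn, so it appears to have clicked in one stop on.

**Yellow carousel:** bottles, knob and reader are in the same places before and after. A simple pixel comparison of that area did not come out as zero (mean difference 6.9). I only looked into it after handing in. Side by side, the pictures show only brightness changes, which I put down to the arm's changed shadow.

**Other readings:**
- The finger gap read 17.4 mm on the 14 mm bar. I did not find out why, but the grip held through the turn.
- The largest wrist force I saw in the readings between steps was about 9 N. After backing away, the force read about zero with the gripper open.

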